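# Cock the knock tester's hammer on its hair-trigger catch and load a vial

## Robot

A 6-joint arm with a two-finger parallel gripper is mounted at the origin on a cart in front of the work surface, level with it; the furniture and walls round the work are solid. World frame = base frame: x ahead of the robot, y to its left, z up, the work surface at z = 0. Lengths are in m, angles in rad, forces in N, time in s.
With the tool pointing down it reaches from about 0.35 to 0.85 m from the base axis. Payload 8.1 kg.
Tool frame: the origin (TCP) lies at the very end of the fingers, on their centre line; the grasp point (between the pads) lies 19 mm behind it; z points along the fingers, y is the line along which they close (so a half turn about z gives the same grasp; the last joint's range is limited). The gripper opens to 93 mm and grips with 3 to 60 N. Pads are 15 mm wide; open, the fingers measure 128 mm over their backs; the gripper's body (75 mm by 188 mm) begins 65 mm behind the grasp point.
Start: joints at [-1.243, 0.13, 1.488, -0, 1.523, -0.085], TCP at [0.241, -0.55, 0.219] pointing down, gripper open.
Joint ranges: [-2.96, 2.96], [-0.89, 2.26], [0.02, 2.5], [-1.34, 4.48], [0, 2.73], [-2.66, 2.66]. Speed limits (rad/s): [2.39, 2.39, 2.79, 3.14, 3.14, 3.14].

## Interface

Orientations are given as a rotation vector (axis times angle).
In Python, from plant import robot gives the robot as it stands. The module is installed in compiled form; this text tells all that it offers.
- The arm moves only by the tool play_rows, never from a script. Its argument "increments" is text: rows parted by semicolons, each of 5 numbers parted by spaces: the shift along the tool's x, y, z in mm, then the turn about the tool's z in degrees, then the closure, from -1 (fully open) to 1 (shut). In form: dx dy dz yaw claw; .... A call has 1 to 20 rows; each row is the pose to reach, as a shift and turn from the pose commanded when the call began, along the tool's axes at that moment; what a row does not reach only later rows make up. A row lasts 1/10 s, in which the tool goes at most 50 mm and 8.59 degrees, less where a joint would pass 70% of its speed; a pose out of reach is approached as far as the arm can. A call with a gripper value outside its range is refused whole. The fingers move at their own pace and stop on an object; "force" is the grip in N (left out, the last holds). Time passes only in rows, so rows that repeat a pose let the fingers close. It gives the time, the measured TCP pose, the force, the opening and the grip force at its end, in the units of the state.
- robot.read_state(): the state, without advancing time (a new reading comes with each control period).
- robot.read_camera(name): name is "side" or "top"; returns the picture (400x640x3 uint8, blue, green, red); there is no depth.
- robot.calibration(name): a dict with "vertical_fov" (degrees; the focal length in pixels is half the picture's height over the tangent of half this angle, whatever the lens; pixels are square), "cx", "cy" (the principal point, pixels), "rvec" (rotation vector, rad) and "tvec" (3), from world to camera coordinates, as OpenCV has them. Camera axes: x right, y down, z forward; pixel columns grow to the right and rows downward; lengths in m; the calibration is good to about 2 mm. A picture is of the moment at which its call begins. calibration takes no time and is no camera call.
- robot.close_job(): hands the job in; it is judged then, once.
Trained networks look in the newest picture that a camera, given by its name, has taken for a name from the list of things; names that differ only in an ending like _2 or _b are one class to them, and where a whole thing is asked for, a point or a joint stands for the part that bears it (a point fixed in the world has none). Each returns a list of dicts, best first, with "conf" (0 to 1); they miss things now and then, are a little off and sometimes report something else, mostly with a low value. They report only what shows in the picture. A call takes as long as a camera call. They do not tell look-alikes from the thing itself.
- robot.recognise(camera, query): "centre" ([x, y, z] in m, in world coordinates, good to about 4 mm: the middle of the surface that is visible of it).
- robot.regions_of(camera, query): "pixels" (400x640 bool, what is visible of it).
- robot.landmark_of(camera, query): "centre" ([x, y, z] in m, in world coordinates, good to about 4 mm: a listed point, or the origin of a listed thing).
The state is a dict: "t": time; "q": joint angles; "dq": joint speeds; "joint_torque": joint torques, N m; "tool_pos": TCP position; "orientation": TCP orientation; "force": force on the tool from outside, world axes, zero at the start; "wrist_torque": the same for the moment, N m; "opening": finger opening in m; "gripper_force": force on a finger pad.
Only numpy, scipy, OpenCV 4.12 (cv2) and the standard library are available. Lean on these libraries where they do the work, as an engineer would, in place of code of your own. Each camera call takes 0.05 s, during which the arm holds its last target. There are 200 camera calls.

## Task

Get the knock tester ready for a shot: draw the sprung hammer arm back until its catch has hooked it, ease it gently onto the catch without ramming it into the buffer behind, and let go so that it stays cocked. Then stand the small capped vial upright in the round seat that the hammer has left, without firing the hammer or disturbing the jar and the stopper nearby.

Things in the scene. Friction and masses are not known exactly. Their poses are not given: they have to be found in the camera images.
- tester: Knock tester, fixed: 12 mm thick grey plate with a sprung hammer arm that swings level about an upright pivot. Origin: on the worktop under the pivot, z up. The plate spans x -175 to 45, y -115 to 115 mm of this frame. At rest the steel arm (183 mm long, top 46 mm above the worktop) points at +2.567 rad from this x towards this y, out over the seat.
- hammer_arm (a joint): Arm angle (rad) about the pivot: 0 at rest, growing as it is drawn back anticlockwise seen from above; end stop 1.6. A spring drives it to 0 with 0.36 + 0.45 x angle N m (6 to 7 N at the post when cocked): it flies if let go unhooked. Hung on the catch it reads 0.97 to 1.38, by the catch's setting.
- post (a point): Upright round steel grip post, 14 mm thick, by which the arm is drawn, on the hammer head 135 mm from the pivot; bare from 52 to 100 mm above the worktop, this point at 78 mm. The head (44 mm long, 22 mm thick) has its underside at 30 mm. Nothing of the tester but the post is higher than 55 mm.
- sear_pin (a point): Sear pin, 8 mm thick, hanging below the arm 175 mm from the pivot, this point 32 mm above the worktop. Drawn back, it pushes the catch's light sprung lever aside (under 2 N), which snaps in behind it; 5 mm farther it meets a sprung rubber buffer, 1.5 N per mm. Eased back, it comes to rest on the catch and the force at the post falls to zero.
- catch_quadrant: Fixed curved plate, 14 mm thick, 158 to 228 mm from the pivot (origin under the pivot, not at the catch). Catch and buffer, under 40 mm high, ride on a carriage clamped on it, each time elsewhere within 0.4 rad: not measured, to be found by feel. The arm may bear on catch or buffer with 12 N at most; a light touch (2 N) on the catch lever's tail fires the hammer.
- seat (a point): Centre of the floor of the vial's round seat, 12 mm above the worktop, 135 mm from the pivot, below the hammer head's rest place; its black collar is 43 mm inside, 52 mm outside and 8 mm high.
- vial_center (a point): Centre, half-way up, of the loose small vial with a screw cap: round, 38 mm thick, 66 mm tall, its top 10 mm being the 30 mm cap. The slimmest capped container; it stands upright on the worktop to the left of the tester.
- pot: A loose capped sample jar, 48 mm thick, 56 mm tall, bystander; origin at the centre of its foot.
- stopper: A loose tapered rubber stopper, 30 mm thick, 26 mm tall, bystander; origin at the centre of its foot.
Not all that is in view belongs to the job. There is more than one size of the part that bears vial_center; the job needs the largest.

How it is judged:
On the way:
1. the hammer arm hangs drawn on its catch, at rest, with nothing of the robot touching it (value of joint hammer_arm above 0.9 rad and velocity of joint hammer_arm between -0.05 and 0.05 rad/s and contact force between each of the fingers, the arm and hammer_arm below 0.05 N), for 0.4 s.
At the end, for the whole second after the job is handed in: The hammer arm rests drawn on its catch (angle over 0.9 rad, still), and the vial stands at rest upright (within 0.08 rad) on the floor of the seat, within 5 mm of its centre (value of joint hammer_arm above 0.9 rad and velocity of joint hammer_arm between -0.05 and 0.05 rad/s and horizontal distance between vial_center and seat below 0.005 m and z of vial_center in the frame of seat between 0.03 and 0.036 m and angle between vial_center's own z axis and vertical below 0.08 rad and linear speed of vial below 0.02 m/s); the robot touches nothing.
It fails at once if the hammer fired: the arm flew back faster than 2.5 rad/s (velocity of joint hammer_arm below -2.5 rad/s).
It fails at once if the arm was rammed into the buffer or slammed onto the catch with more than 12 N (contact force between hammer_arm and catch_quadrant above 12 N).
It fails at once if the jar or the stopper was shifted by more than 20 mm (distance of any of pot, stopper from where it was at the start of the episode above 0.02 m).
It also fails if it takes over 72 s, if anything falls off the work surface, if the arm or the gripper's body presses on something with over 40 N, if the wrist force passes 120 N, or if a joint passes its speed limit or range.

## Working session

There is one attempt and no reset: what is moved stays moved. The work goes in short steps, Python scripts to look and compute and a tool call to move; the robot and the scene stay as the last step left them, time stands still between calls to the robot, and variables do not carry over. Pictures are saved under pics/ and viewed, at most 10 in all, crops included, and the job is handed in when it is done.

Besides the shell and the picture viewer there is one more tool, called after ">>>" by a JSON object that holds its "fn" and its "kwargs". play_rows: Moves the arm, as the interface text tells. Its arguments: {"type":"object","properties":{"increments":{"type":"string"},"force":{"type":"number"}},"required":["increments"]}

```bash
mkdir -p pics; python3 - <<'E'
from plant import robot
import cv2,numpy as np
s=robot.read_state();print(s['t'],s['tool_pos'],s['orientation'],s['opening'])
for c in('top','side'):
    im=robot.read_camera(c);cv2.imwrite(f'pics/{c}0.png',im)
    for n in('post','seat','vial_center','pot','stopper','sear_pin','tester','catch_quadrant'):
        r=robot.landmark_of(c,n);print(c,n,[(np.round(d['centre'],3).tolist(),round(d['conf'],2)) for d in r[:4]])
E
```

```text
0.0 [ 0.24052497 -0.54906164  0.21758937] [-3.07313990e+00 -6.43410937e-01  3.54728233e-04] 0.0931029107616218
top post [([0.525, 0.101, 0.08], 0.92)]
top seat [([0.529, 0.102, 0.01], 0.84)]
top vial_center [([0.467, 0.307, 0.032], 0.73), ([0.413, 0.364, 0.025], 0.69), ([0.537, 0.304, 0.025], 0.5)]
top pot [([0.647, 0.328, -0.005], 0.9)]
top stopper [([0.344, 0.318, -0.002], 0.55)]
top sear_pin [([0.493, 0.113, 0.034], 0.71)]
top tester [([0.649, 0.035, -0.002], 0.96)]
top catch_quadrant [([0.649, 0.032, 0.0], 0.48)]
side post [([0.525, 0.094, 0.079], 0.91)]
side seat []
side vial_center [([0.408, 0.362, 0.024], 0.67), ([0.469, 0.305, 0.036], 0.57), ([0.527, 0.095, 0.079], 0.48)]
side pot [([0.645, 0.328, -0.001], 0.64)]
side stopper [([0.343, 0.323, -0.001], 0.59)]
side sear_pin [([0.492, 0.114, 0.03], 0.9)]
side tester [([0.65, 0.033, 0.0], 0.83)]
side catch_quadrant [([0.526, 0.097, 0.074], 0.15)]
```

View pics/top0.png

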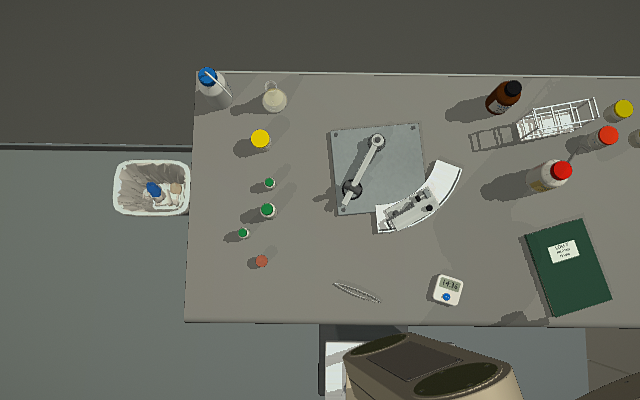

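View pics/side0.png

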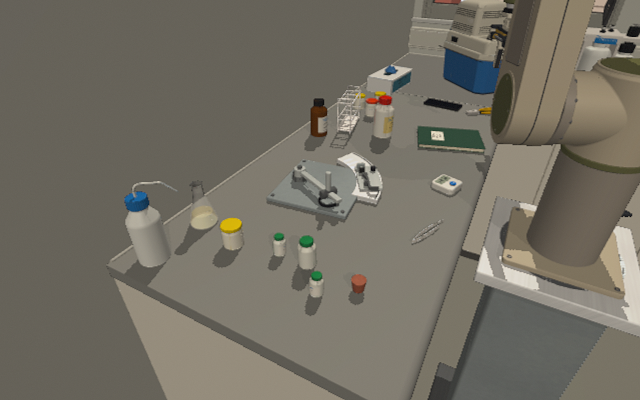

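The top view shows the tester plate centred at about (380,170), with the post at (350,188) and the catch carriage at about (410,210). The largest vial is at (267,210), the jar at (260,138) and the stopper at (262,261). The side view agrees: a large green-capped vial stands at (307,252) between two small ones.

```bash
cat > h.py <<'E'
from plant import robot
import numpy as np
from scipy.spatial.transform import Rotation as R
PIV=np.array([.649,.034]);A0=2.665
def post(a,r=.135): return PIV+r*np.array([np.cos(A0+a),np.sin(A0+a)])
def yaw_arc(a): return np.degrees(A0+a)-180.7   # tool x heading (deg) with y tangential
def state(): 
    s=robot.read_state(); M=R.from_rotvec(s['orientation']).as_matrix(); return s,M
def rel(p,yaw,s,M):
    d=M.T@(np.array(p)-s['tool_pos'])*1000
    cur=np.degrees(np.arctan2(M[1,0],M[0,0])); w=-(yaw-cur); w=(w+180)%360-180
    return np.round([*d,w],1).tolist()
def show():
    s,M=state(); v=s['tool_pos'][:2]-PIV
    a=(np.arctan2(v[1],v[0])-A0)%(2*np.pi)
    t=np.array([-v[1],v[0]])/np.linalg.norm(v)
    print('t',round(s['t'],2),'pos',s['tool_pos'].round(4),'yaw',round(np.degrees(np.arctan2(M[1,0],M[0,0])),1),'arm angle',round(a,3),'r',np.linalg.norm(v).round(4),'Ft',round(float(s['force'][:2]@t),2),'F',s['force'].round(2),'open',round(s['opening'],4),'q6',round(s['q'][5],2))
    return s,M
E
python3 - <<'E'
from h import *
s,M=show()
print(M.round(3))
p=post(0)
print(rel([*p,.2],yaw_arc(0),s,M),p,yaw_arc(0))
# plausible catch angle: carriage pixels -> plane z=.035
c=robot.calibration('top');import cv2
K=R.from_rotvec(np.ravel(c['rvec'])).as_matrix();t=np.ravel(c['tvec']);f=200/np.tan(np.radians(c['vertical_fov']/2))
for u,v in((390,222),(410,212),(430,208),(437,195),(420,197)):
    d=K.T@np.array([(u-c['cx'])/f,(v-c['cy'])/f,1]);o=-K.T@t;P=o+d*(.035-o[2])/d[2]
    w=P[:2]-PIV;print(u,v,P.round(3),np.linalg.norm(w).round(3),(np.arctan2(w[1],w[0])-A0)%6.2832)
E
```

```text
t 0.9 pos [ 0.2407 -0.5496  0.2187] yaw 23.7 arm angle 1.437 r 0.7122 Ft -0.08 F [-0.31 -0.31 -0.45] open 0.0929 q6 -0.09
[[ 0.916  0.401  0.   ]
 [ 0.401 -0.916 -0.   ]
 [ 0.     0.    -1.   ]]
[523.1, -475.7, 18.6, 51.7] [0.52904397 0.09593182] -28.00674759763561
390 222 [0.443 0.005 0.035] 0.208 0.617500452049641
410 212 [ 0.468 -0.045  0.035] 0.197 0.8874801639499177
430 208 [ 0.479 -0.094  0.035] 0.213 1.1228859620447578
437 195 [ 0.512 -0.112  0.035] 0.2 1.2931184287643331
420 197 [ 0.506 -0.07   0.035] 0.177 1.1050754710440778
```

```bash
python3 - <<'E'
import cv2
im=cv2.imread('pics/top0.png')[120:245,320:475]
cv2.imwrite('pics/c0.png',cv2.resize(im,None,fx=4.5,fy=4.5,interpolation=2))
E
```

```text
(no output)
```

View pics/c0.png

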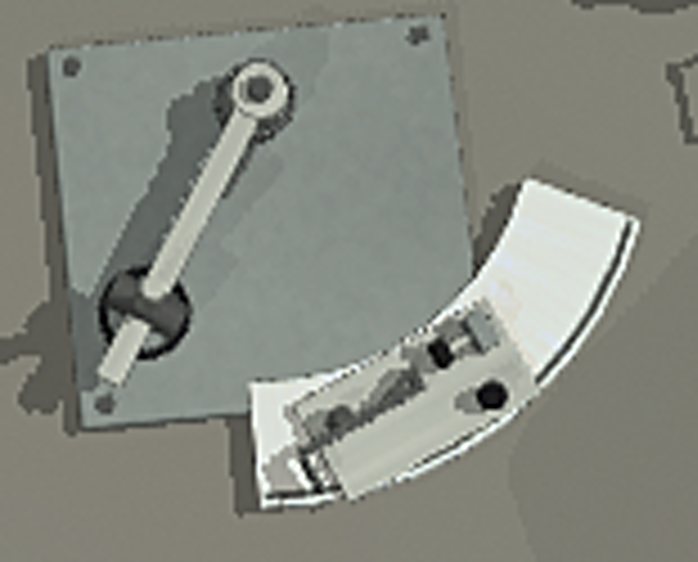

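The crop shows the carriage's black buffer at about (440,350), near 1.08 rad, so the arm should hang at roughly 1.0 rad.

>>> {"fn": "play_rows", "kwargs": {"increments": "523 -476 18 52 -1;523 -476 18 52 -1;523 -476 18 52 -1;523 -476 18 52 -1;523 -476 18 52 -1;523 -476 18 52 -1;523 -476 18 52 -1;523 -476 18 52 -1;523 -476 18 52 -1;523 -476 18 52 -1;523 -476 18 52 -1;523 -476 18 52 -1;523 -476 18 52 -0.3;523 -476 18 52 -0.3;523 -476 18 52 -0.3;523 -476 18 52 -0.3;523 -476 18 52 -0.3;523 -476 18 52 -0.3"}}

```text
t: 2.7
tool_pos: [0.5286, 0.0952, 0.2007]
orientation: [3.045, -0.771, 0.0]
force: [-0.1, 0.3, 0.4]
opening: 0.061
gripper_force: 0.0
```

```bash
python3 - <<'E'
from h import *
import cv2
s,M=show();print(rel([*post(0),.063],yaw_arc(0),s,M))
for c in('top','side'):
    im=robot.read_camera(c);cv2.imwrite(f'pics/{c}1.png',im)
    for n in('post','sear_pin','tester'):
        print(c,n,[(np.round(d['centre'],3).tolist(),round(d['conf'],2)) for d in robot.landmark_of(c,n)[:2]])
E
```

```text
t 2.7 pos [0.5286 0.0952 0.2007] yaw -28.4 arm angle 0.006 r 0.1351 Ft -0.28 F [-0.06  0.34  0.43] open 0.061 q6 2.15
[0.0, -0.9, 137.7, -0.4]
top post [([0.527, 0.098, 0.076], 0.69)]
top sear_pin [([0.493, 0.114, 0.032], 0.41)]
top tester []
side post [([0.526, 0.097, 0.075], 0.83)]
side sear_pin [([0.492, 0.113, 0.032], 0.75)]
side tester [([0.65, 0.034, 0.003], 0.81)]
```

>>> {"fn": "play_rows", "kwargs": {"increments": "0 -1 45 0 -0.3;0 -1 90 0 -0.3;0 -1 125 0 -0.3;0 -1 136 0 -0.3;0 -1 136 0 -0.3;0 -1 136 0 1;0 -1 136 0 1;0 -1 136 0 1;0 -1 136 0 1;0 -1 136 0 1;0 -1 136 0 1;0 -1 136 0 1;0 -1 136 0 1", "force": 20}}

```text
t: 4.4
tool_pos: [0.529, 0.0966, 0.0648]
orientation: [3.045, -0.769, -0.001]
force: [-3.9, -4.2, 4.8]
opening: 0.0134
gripper_force: 20.0
```

```bash
python3 - <<'E'
from h import *
s,M=show()
for i in range(1,18): 
    a=i*.05;print(i,round(a,2),rel([*post(a),s['tool_pos'][2]],yaw_arc(a),s,M))
E
```

```text
t 4.4 pos [0.529  0.0966 0.0648] yaw -28.4 arm angle 6.279 r 0.1353 Ft 5.47 F [-3.86 -4.15  4.78] open 0.0134 q6 2.15
1 0.05 [0.6, 7.3, 0.0, -3.2]
2 0.1 [1.2, 14.0, 0.0, -6.1]
3 0.15 [2.2, 20.7, 0.0, -8.9]
4 0.2 [3.5, 27.3, 0.0, -11.8]
5 0.25 [5.1, 33.9, 0.0, -14.7]
6 0.3 [7.1, 40.3, 0.0, -17.5]
7 0.35 [9.3, 46.7, 0.0, -20.4]
8 0.4 [11.9, 52.9, 0.1, -23.3]
9 0.45 [14.8, 59.0, 0.1, -26.1]
10 0.5 [18.0, 65.0, 0.1, -29.0]
11 0.55 [21.5, 70.7, 0.1, -31.9]
12 0.6 [25.3, 76.3, 0.1, -34.7]
13 0.65 [29.3, 81.7, 0.1, -37.6]
14 0.7 [33.6, 86.9, 0.1, -40.5]
15 0.75 [38.2, 91.9, 0.1, -43.3]
16 0.8 [43.0, 96.6, 0.1, -46.2]
17 0.85 [48.1, 101.1, 0.1, -49.0]
```

>>> {"fn": "play_rows", "kwargs": {"increments": "0.6 7 0 -3;1.2 14 0 -6;2.2 20.7 0 -9;3.5 27.3 0 -12;5 34 0 -15;7 40.3 0 -17.5;9.3 46.7 0 -20.5;12 53 0 -23.5;15 59 0 -26;18 65 0 -29;21.5 70.7 0 -32;25.3 76.3 0 -34.7;29.3 81.7 0 -37.6;33.6 86.9 0 -40.5;38.2 91.9 0 -43.3;43 96.6 0 -46.2;43 96.6 0 -46.2"}}

```text
validation failed for argument at $.in...
```

```bash
python3 - <<'E'
from h import *
s,M=show()
for a in (.82,.84,.86,.88,.9,.92,.94,.96,.98,1.,1.02): print(a,rel([*post(a),s['tool_pos'][2]],yaw_arc(a),s,M))
E
```

```text
t 4.4 pos [0.529  0.0966 0.0648] yaw -28.4 arm angle 6.279 r 0.1353 Ft 5.47 F [-3.86 -4.15  4.78] open 0.0134 q6 2.15
0.82 [45.0, 98.5, 0.1, -47.3]
0.84 [47.0, 100.3, 0.1, -48.5]
0.86 [49.1, 102.0, 0.1, -49.6]
0.88 [51.2, 103.7, 0.1, -50.8]
0.9 [53.3, 105.4, 0.1, -51.9]
0.92 [55.5, 107.0, 0.1, -53.1]
0.94 [57.7, 108.6, 0.1, -54.2]
0.96 [59.9, 110.1, 0.1, -55.3]
0.98 [62.1, 111.6, 0.1, -56.5]
1.0 [64.4, 113.0, 0.1, -57.6]
1.02 [66.7, 114.4, 0.1, -58.8]
```

The rows were refused because I left out the claw value, so I'm resending them with it.

>>> {"fn": "play_rows", "kwargs": {"increments": "0.6 7 0 -3 1;1.2 14 0 -6 1;2.2 20.7 0 -9 1;3.5 27.3 0 -12 1;5 34 0 -15 1;7 40.3 0 -17.5 1;9.3 46.7 0 -20.5 1;12 53 0 -23.5 1;15 59 0 -26 1;18 65 0 -29 1;21.5 70.7 0 -32 1;25.3 76.3 0 -34.7 1;29.3 81.7 0 -37.6 1;33.6 86.9 0 -40.5 1;38.2 91.9 0 -43.3 1;43 96.6 0 -46.2 1;43 96.6 0 -46.2 1"}}

```text
t: 6.1
tool_pos: [0.5219, -0.0076, 0.0647]
orientation: [-3.102, -0.488, -0.002]
force: [1.1, 5.4, 1.9]
opening: 0.0136
gripper_force: 20.0
```

```bash
python3 - <<'E'
from h import *
s,M=show()
for a in (.82,.84,.86,.88,.9,.92,.94,.96,.98,1.,1.02): print(a,rel([*post(a),s['tool_pos'][2]],yaw_arc(a),s,M))
E
```

```text
t 6.1 pos [ 0.5219 -0.0076  0.0647] yaw 17.9 arm angle 0.793 r 0.1337 Ft -4.74 F [1.12 5.35 1.9 ] open 0.0136 q6 1.14
0.82 [-1.2, 3.7, -0.0, -1.1]
0.84 [-1.1, 6.4, -0.0, -2.2]
0.86 [-0.9, 9.1, -0.0, -3.4]
0.88 [-0.7, 11.8, -0.0, -4.5]
0.9 [-0.5, 14.5, -0.0, -5.7]
0.92 [-0.1, 17.1, -0.0, -6.8]
0.94 [0.3, 19.8, -0.0, -8.0]
0.96 [0.7, 22.5, -0.0, -9.1]
0.98 [1.2, 25.1, -0.0, -10.3]
1.0 [1.7, 27.8, -0.0, -11.4]
1.02 [2.3, 30.4, -0.0, -12.5]
```

>>> {"fn": "play_rows", "kwargs": {"increments": "-0.5 4 0 -1.5 1;-0.5 8 0 -3 1;-0.5 12 0 -4.5 1;-0.4 16 0 -6.2 1;0 20 0 -8 1;0 20 0 -8 1"}}

```text
t: 6.7
tool_pos: [0.5294, -0.0251, 0.0649]
orientation: [-3.059, -0.703, -0.008]
force: [9.3, 11.2, -4.0]
opening: 0.0136
gripper_force: 20.0
```

```bash
python3 - <<'E'
from h import *
s,M=show()
for a in (.94,.96,.98,1.,1.02,1.04): print(a,rel([*post(a),s['tool_pos'][2]],yaw_arc(a),s,M))
E
```

```text
t 6.7 pos [ 0.5294 -0.0251  0.0649] yaw 25.9 arm angle 0.935 r 0.1334 Ft -5.92 F [ 9.34 11.22 -3.96] open 0.0136 q6 0.97
0.94 [-1.6, 0.6, -0.0, 0.0]
0.96 [-1.5, 3.3, -0.0, -1.1]
0.98 [-1.4, 6.0, -0.0, -2.3]
1.0 [-1.3, 8.7, -0.0, -3.4]
1.02 [-1.0, 11.4, -0.0, -4.6]
1.04 [-0.8, 14.1, -0.0, -5.7]
```

>>> {"fn": "play_rows", "kwargs": {"increments": "0 2 0 -1 1;0.2 4 0 -1.8 1;0.2 4 0 -1.8 1;0.2 4 0 -1.8 1"}}

```text
t: 7.1
tool_pos: [0.5312, -0.0284, 0.0648]
orientation: [-3.048, -0.749, -0.007]
force: [9.5, 10.8, -5.0]
opening: 0.0131
gripper_force: 20.0
```

```bash
python3 - <<'E'
from h import *
s,M=show()
for a in (.96,.98,1.,1.02,1.04): print(a,rel([*post(a),s['tool_pos'][2]],yaw_arc(a),s,M))
E
```

```text
t 7.1 pos [ 0.5312 -0.0284  0.0648] yaw 27.6 arm angle 0.964 r 0.1333 Ft -5.13 F [ 9.49 10.83 -5.03] open 0.0131 q6 0.93
0.96 [-1.7, -0.5, -0.0, 0.6]
0.98 [-1.6, 2.2, -0.0, -0.5]
1.0 [-1.6, 4.9, -0.0, -1.7]
1.02 [-1.4, 7.6, -0.0, -2.8]
1.04 [-1.2, 10.3, -0.0, -4.0]
```

```bash
sed -i 's/^PIV=.*/PIV=np.array([.6498,.0362]);A0=2.678/' h.py; python3 - <<'E'
from h import *
s,M=show()
for a in (.98,.99,1.,1.02,1.04): print(a,rel([*post(a),s['tool_pos'][2]],yaw_arc(a),s,M))
E
```

```text
t 7.1 pos [ 0.5312 -0.0284  0.0648] yaw 27.6 arm angle 0.962 r 0.1351 Ft -4.97 F [ 9.49 10.83 -5.03] open 0.0131 q6 0.93
0.98 [0.1, 2.4, -0.0, -1.3]
0.99 [0.2, 3.7, -0.0, -1.8]
1.0 [0.3, 5.1, -0.0, -2.4]
1.02 [0.4, 7.8, -0.0, -3.6]
1.04 [0.7, 10.5, -0.0, -4.7]
```

>>> {"fn": "play_rows", "kwargs": {"increments": "1 1 0 -0.5 1;1.5 2 0 -1 1;1.5 3 0 -1.5 1;1.5 3 0 -1.5 1;1.5 3 0 -1.5 1"}}

```text
t: 7.6
tool_pos: [0.5327, -0.031, 0.0648]
orientation: [-3.039, -0.789, -0.003]
force: [2.4, 8.1, 0.8]
opening: 0.0134
gripper_force: 20.0
```

```bash
python3 - <<'E'
from h import *
s,M=show()
for a in (.98,.99,1.,1.02,1.04): print(a,rel([*post(a),s['tool_pos'][2]],yaw_arc(a),s,M))
E
```

```text
t 7.6 pos [ 0.5327 -0.031   0.0648] yaw 29.1 arm angle 0.985 r 0.135 Ft -5.78 F [2.44 8.07 0.78] open 0.0134 q6 0.91
0.98 [-0.0, -0.7, 0.0, 0.2]
0.99 [0.0, 0.7, -0.0, -0.3]
1.0 [0.0, 2.0, -0.0, -0.9]
1.02 [0.1, 4.7, -0.0, -2.1]
1.04 [0.3, 7.4, -0.0, -3.2]
```

>>> {"fn": "play_rows", "kwargs": {"increments": "0.1 1 0 -0.4 1;0.2 2 0 -0.9 1;0.2 3 0 -1.3 1;0.2 3 0 -1.3 1"}}

```text
t: 8.0
tool_pos: [0.5343, -0.0336, 0.0648]
orientation: [-3.029, -0.824, -0.003]
force: [1.5, 8.3, 1.1]
opening: 0.0136
gripper_force: 20.0
```

```bash
python3 -c "from h import *;show()"
```

```text
t 8.0 pos [ 0.5343 -0.0336  0.0648] yaw 30.4 arm angle 1.007 r 0.135 Ft -6.3 F [1.48 8.26 1.15] open 0.0136 q6 0.88
```

>>> {"fn": "play_rows", "kwargs": {"increments": "0.1 1 0 -0.4 1;0.2 2 0 -0.9 1;0.2 3 0 -1.3 1;0.2 3 0 -1.3 1"}}

```text
t: 8.4
tool_pos: [0.5359, -0.0361, 0.0648]
orientation: [-3.02, -0.858, -0.003]
force: [0.4, 7.4, 1.6]
opening: 0.0137
gripper_force: 20.0
```

```bash
python3 -c "from h import *;show()"
```

```text
t 8.4 pos [ 0.5359 -0.0361  0.0648] yaw 31.7 arm angle 1.029 r 0.1349 Ft -6.04 F [0.44 7.43 1.65] open 0.0137 q6 0.85
```

>>> {"fn": "play_rows", "kwargs": {"increments": "0.1 1 0 -0.4 1;0.2 2 0 -0.9 1;0.2 3 0 -1.3 1;0.2 3 0 -1.3 1"}}

```text
t: 8.8
tool_pos: [0.537, -0.0378, 0.0647]
orientation: [-3.009, -0.892, -0.001]
force: [-2.8, 11.6, 4.8]
opening: 0.0137
gripper_force: 20.0
```

```bash
python3 -c "from h import *;show()"
```

```text
t 8.8 pos [ 0.537  -0.0378  0.0647] yaw 33.0 arm angle 1.045 r 0.1349 Ft -11.25 F [-2.79 11.63  4.81] open 0.0137 q6 0.82
```

Buffer contact is clear: the tangential force jumped to 11 N. Next I ease the arm back slowly onto the catch.

>>> {"fn": "play_rows", "kwargs": {"increments": "0 -0.5 0 0.2 1;0 -1 0 0.4 1;0 -1.5 0 0.6 1;0 -2 0 0.8 1;0 -2.5 0 1 1;0 -3 0 1.2 1;0 -3.5 0 1.4 1;0 -4 0 1.6 1;0 -4.5 0 1.8 1;0 -4.5 0 1.8 1"}}

```text
t: 9.8
tool_pos: [0.535, -0.0348, 0.0647]
orientation: [-3.024, -0.844, -0.002]
force: [0.3, 7.6, 1.6]
opening: 0.0136
gripper_force: 20.0
```

```bash
python3 -c "from h import *;show()"
```

```text
t 9.8 pos [ 0.535  -0.0348  0.0647] yaw 31.2 arm angle 1.017 r 0.135 Ft -6.28 F [0.28 7.56 1.59] open 0.0136 q6 0.86
```

>>> {"fn": "play_rows", "kwargs": {"increments": "0 -0.4 0 0.2 1;0 -0.8 0 0.4 1;0 -1.2 0 0.6 1;0 -1.6 0 0.8 1;0 -2 0 1 1;0 -2.4 0 1.1 1;0 -2.4 0 1.1 1"}}

```text
t: 10.5
tool_pos: [0.5339, -0.0329, 0.0648]
orientation: [-3.032, -0.816, -0.002]
force: [0.6, 7.3, 1.7]
opening: 0.0135
gripper_force: 20.0
```

```bash
python3 -c "from h import *;show()"
```

```text
t 10.5 pos [ 0.5339 -0.0329  0.0648] yaw 30.1 arm angle 1.001 r 0.1349 Ft -5.95 F [0.59 7.27 1.7 ] open 0.0135 q6 0.89
```

>>> {"fn": "play_rows", "kwargs": {"increments": "0 -0.4 0 0.2 1;0 -0.8 0 0.4 1;0 -1.2 0 0.6 1;0 -1.6 0 0.8 1;0 -2 0 0.9 1;0 -2 0 0.9 1"}}

```text
t: 11.1
tool_pos: [0.5338, -0.0326, 0.0649]
orientation: [3.039, 0.792, 0.004]
force: [5.1, 0.9, -3.2]
opening: 0.0135
gripper_force: 20.0
```

```bash
python3 -c "from h import *;show()"
```

```text
t 11.1 pos [ 0.5338 -0.0326  0.0649] yaw 29.2 arm angle 0.999 r 0.1349 Ft 1.87 F [ 5.14  0.88 -3.25] open 0.0135 q6 0.9
```

It is hooked: the spring force has gone and the arm stays at 0.999 rad. I relieve the small push, open, and lift.

>>> {"fn": "play_rows", "kwargs": {"increments": "0.5 0.5 0 0 1;0.5 0.5 0 0 1;0.5 0.5 0 0 -0.3;0.5 0.5 0 0 -0.3;0.5 0.5 0 0 -0.3;0.5 0.5 0 0 -0.3;0.5 0.5 0 0 -0.3;0.5 0.5 0 0 -0.3;0.5 0.5 -30 0 -0.3;0.5 0.5 -80 0 -0.3;0.5 0.5 -130 0 -0.3;0.5 0.5 -150 0 -0.3"}}

```text
t: 12.3
tool_pos: [0.5354, -0.0333, 0.2207]
orientation: [3.037, 0.793, 0.011]
force: [0.2, -0.5, -0.3]
opening: 0.0607
gripper_force: 0.0
```

```bash
python3 - <<'E'
from h import *
import cv2
s,M=show()
ps=[]
for c in('top','side'):
    im=robot.read_camera(c);cv2.imwrite(f'pics/{c}2.png',im)
    for n in('post','seat','vial_center','pot','stopper','tester'):
        print(c,n,[(np.round(d['centre'],3).tolist(),round(d['conf'],2)) for d in robot.landmark_of(c,n)[:4]])
print(rel([.468,.306,.2],60+90-180,s,M))
E
```

```text
t 12.3 pos [ 0.5354 -0.0333  0.2207] yaw 29.3 arm angle 1.009 r 0.1339 Ft 0.54 F [ 0.21 -0.5  -0.28] open 0.0607 q6 0.9
top post [([0.344, 0.32, 0.0], 0.54)]
top seat [([0.527, 0.102, 0.008], 0.81)]
top vial_center [([0.468, 0.304, 0.031], 0.72), ([0.414, 0.362, 0.024], 0.56), ([0.535, 0.304, 0.026], 0.49)]
top pot [([0.651, 0.325, 0.001], 0.83)]
top stopper [([0.344, 0.318, -0.002], 0.58)]
top tester [([0.648, 0.034, 0.002], 0.91)]
side post [([0.531, -0.032, 0.078], 0.88)]
side seat []
side vial_center [([0.408, 0.363, 0.027], 0.91), ([0.467, 0.307, 0.035], 0.83), ([0.538, 0.304, 0.023], 0.54), ([0.53, 0.097, 0.014], 0.31)]
side pot [([0.644, 0.323, -0.003], 0.65), ([0.5, -0.057, 0.032], 0.43)]
side stopper [([0.344, 0.322, 0.002], 0.49)]
side tester [([0.646, 0.032, -0.002], 0.57)]
[106.9, -329.0, 19.8, 59.3]
```

View pics/side2.png

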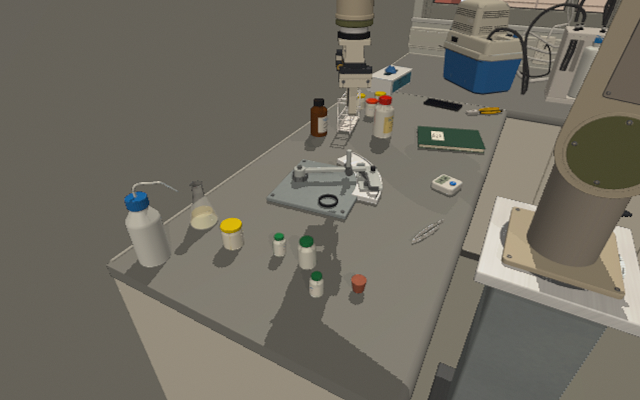

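The side view shows the arm cocked, with the post at (348,165), the seat ring bare at (328,200) and the bystanders in place. I'll go above the vial and locate the ring and the vial more closely.

>>> {"fn": "play_rows", "kwargs": {"increments": "107 -328 20 -121 -0.3;107 -328 20 -121 -0.3;107 -328 20 -121 -0.3;107 -328 20 -121 -0.3;107 -328 20 -121 -0.3;107 -328 20 -121 -0.3;107 -328 20 -121 -0.3;107 -328 20 -121 -0.3;107 -328 20 -121 -0.3;107 -328 20 -121 -0.3;107 -328 20 -121 -0.3;107 -328 20 -121 -0.3;107 -328 20 -121 -0.3;107 -328 20 -121 -0.3;107 -328 20 -121 -0.3;107 -328 20 -121 -0.3;107 -328 20 -121 -0.3"}}

```text
t: 14.7
tool_pos: [0.4662, 0.3055, 0.1946]
orientation: [-0.812, -3.035, 0.0]
force: [0.8, 0.1, -0.8]
opening: 0.0605
gripper_force: 0.0
```

```bash
python3 - <<'E'
from h import *
import cv2
s,M=show()
def ray(c,u,v,z):
    k=robot.calibration(c);K=R.from_rotvec(np.ravel(k['rvec'])).as_matrix();t=np.ravel(k['tvec']);f=200/np.tan(np.radians(k['vertical_fov']/2))
    d=K.T@np.array([(u-k['cx'])/f,(v-k['cy'])/f,1]);o=-K.T@t;return (o+d*(z-o[2])/d[2]).round(4)
def blob(c,im,mask,u,v,r,z):
    yy,xx=np.mgrid[:400,:640];m=mask&(np.hypot(xx-u,yy-v)<r)
    h=cv2.convexHull(np.argwhere(m)[:,::-1].astype(np.int32).reshape(-1,1,2))
    e=cv2.fitEllipse(h) if len(h)>4 else ((0,0),)
    print(c,m.sum(),np.round(e[0],1),len(e)>1 and np.round(e[1],1),ray(c,*e[0],z))
for c,(u,v),(gu,gv) in(('top',(351,190),(267,210)),('side',(328,200),(307,242))):
    im=cv2.imread(f'pics/{c}2.png').astype(int)
    blob(c,im,im.max(2)<60,u,v,20,.018)
    g=(im[...,1]>im[...,2]+25)&(im[...,1]>im[...,0]+10)
    blob(c,im,g,gu,gv,13,.062)
E
```

```text
t 14.7 pos [0.4662 0.3055 0.1946] yaw 150.1 arm angle 5.774 r 0.326 Ft -0.69 F [ 0.76  0.1  -0.77] open 0.0605 q6 -0.56
top 100 [351.4 189.3] [19.6 20.3] [0.5258 0.0992 0.018 ]
top 105 [266.5 208.7] [11.1 11.3] [0.4683 0.3066 0.062 ]
side 101 [327.8 200.6] [13.  19.2] [0.5246 0.1013 0.018 ]
side 127 [306.  241.1] [11.4 13.8] [0.4675 0.3064 0.062 ]
```

>>> {"fn": "play_rows", "kwargs": {"increments": "-1 2 40 0 -0.3;-1 2 80 0 -0.3;-1 2 120 0 -0.3;-1 2 145 0 -0.3;-1 2 160 0 -0.3;-1 2 168 0 -0.3;-1 2 168 0 -0.3;-1 2 168 0 1;-1 2 168 0 1;-1 2 168 0 1;-1 2 168 0 1;-1 2 168 0 1;-1 2 168 0 1;-1 2 168 0 1", "force": 15}}

```text
t: 16.1
tool_pos: [0.4688, 0.3072, 0.0278]
orientation: [0.806, 3.035, 0.002]
force: [-1.5, -1.0, 6.1]
opening: 0.0373
gripper_force: 15.0
```

```bash
python3 -c "from h import *;s,M=show();print(rel([.5255,.0998,.2],150,s,M))"
```

```text
t 16.1 pos [0.4688 0.3072 0.0278] yaw 150.2 arm angle 5.765 r 0.3258 Ft 1.79 F [-1.52 -0.96  6.08] open 0.0373 q6 -0.56
[-152.3, -151.7, -172.3, 0.2]
```

>>> {"fn": "play_rows", "kwargs": {"increments": "0 0 -30 0 1;0 0 -70 0 1;0 0 -110 0 1;-30 -30 -110 0 1;-60 -60 -110 0 1;-90 -90 -110 0 1;-120 -120 -110 0 1;-140 -140 -110 0 1;-152 -152 -110 0 1;-152 -152 -80 0 1;-152 -152 -50 0 1;-152 -152 -50 0 1;-152 -152 -50 0 1"}}

```text
t: 17.4
tool_pos: [0.524, 0.0994, 0.0766]
orientation: [-0.806, -3.035, 0.001]
force: [0.4, 0.5, -0.6]
opening: 0.0372
gripper_force: 15.0
```

```bash
python3 - <<'E'
from h import *
import cv2
s,M=show();print(rel([.5255,.0998,.0398],150,s,M))
for c in('top','side'):
    im=robot.read_camera(c);cv2.imwrite(f'pics/{c}3.png',im)
    for n in('vial_center','seat','post'):
        print(c,n,[(np.round(d['centre'],3).tolist(),round(d['conf'],2)) for d in robot.landmark_of(c,n)[:4]])
a=cv2.imread('pics/top3.png')[140:240,300:440];b=cv2.imread('pics/side3.png')[110:230,260:400]
cv2.imwrite('pics/c3.png',np.vstack([cv2.resize(x,None,fx=3.0,fy=2.7 if 0 else 3.0,interpolation=2)[:300] for x in(a,b)]))
E
```

```text
t 17.4 pos [0.524  0.0994 0.0766] yaw 150.3 arm angle 6.281 r 0.1408 Ft -0.68 F [ 0.43  0.54 -0.61] open 0.0372 q6 -0.96
[-1.2, 1.1, 36.8, 0.3]
top vial_center [([0.537, 0.3, 0.025], 0.65), ([0.413, 0.367, 0.022], 0.64), ([0.523, 0.099, 0.081], 0.43)]
top seat [([0.53, 0.101, 0.011], 0.61)]
top post [([0.347, 0.318, -0.004], 0.55)]
side vial_center [([0.406, 0.359, 0.026], 0.7), ([0.527, 0.102, 0.085], 0.69), ([0.541, 0.305, 0.022], 0.55)]
side seat [([0.525, 0.096, 0.013], 0.96)]
side post [([0.532, -0.032, 0.08], 0.58)]
```

View pics/c3.png

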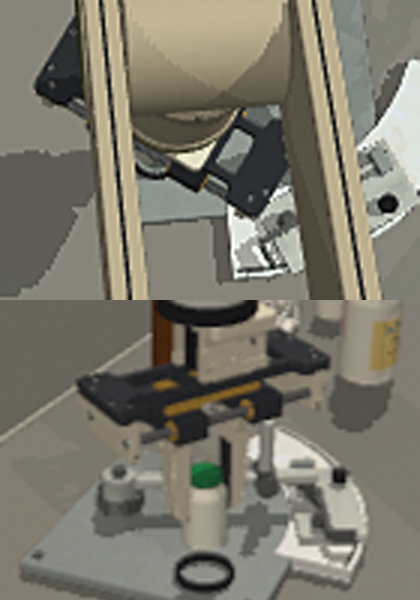

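The crop shows the vial held upright directly over the ring in the side view (both at x≈205). I lower it in steps, watching the force.

>>> {"fn": "play_rows", "kwargs": {"increments": "-1 1 5 0 1;-1 1 10 0 1;-1 1 15 0 1;-1 1 20 0 1;-1 1 24 0 1;-1 1 27 0 1;-1 1 30 0 1;-1 1 30 0 1"}}

```text
t: 18.6
tool_pos: [0.5257, 0.0997, 0.0462]
orientation: [-0.806, -3.036, 0.0]
force: [-0.4, -0.1, -0.5]
opening: 0.0371
gripper_force: 15.0
```

```bash
python3 -c "from h import *;s,M=show();print((M.T@s['force']).round(1),rel([.5255,.0998,.0398],150,s,M))"
```

```text
t 18.6 pos [0.5257 0.0997 0.0462] yaw 150.3 arm angle 6.274 r 0.1394 Ft 0.3 F [-0.45 -0.11 -0.46] open 0.0371 q6 -0.96
[ 0.3 -0.3  0.5] [0.2, -0.0, 6.4, 0.3]
```

>>> {"fn": "play_rows", "kwargs": {"increments": "0 0 1.5 0 1;0 0 3 0 1;0 0 4 0 1;0 0 4.5 0 1;0 0 4.5 0 1"}}

```text
t: 19.1
tool_pos: [0.5259, 0.0998, 0.0421]
orientation: [-0.806, -3.036, 0.0]
force: [0.0, 0.0, -0.4]
opening: 0.0372
gripper_force: 15.0
```

```bash
python3 -c "from h import *;s,M=show();print((M.T@s['force']).round(1),s['wrist_torque'])"
```

```text
t 19.1 pos [0.5259 0.0998 0.0421] yaw 150.3 arm angle 6.273 r 0.1392 Ft -0.04 F [ 0.04  0.03 -0.39] open 0.0372 q6 -0.96
[-0.   0.   0.4] [-0.00835112 -0.14202766  0.03401641]
```

No sideways force, so the vial is inside the collar. I lower the last 2 mm or so.

>>> {"fn": "play_rows", "kwargs": {"increments": "0 0 1 0 1;0 0 2 0 1;0 0 2.5 0 1;0 0 2.5 0 1"}}

```text
t: 19.5
tool_pos: [0.526, 0.0998, 0.0398]
orientation: [0.806, 3.036, -0.0]
force: [0.2, -0.9, 3.4]
opening: 0.0371
gripper_force: 15.0
```

```bash
python3 -c "from h import *;s,M=show();print((M.T@s['force']).round(1))"
```

```text
t 19.5 pos [0.526  0.0998 0.0398] yaw 150.3 arm angle 6.272 r 0.1392 Ft 0.7 F [ 0.22 -0.9   3.4 ] open 0.0371 q6 -0.96
[-0.6 -0.7 -3.4]
```

It touched the floor at exactly the expected height. Open gently and lift.

>>> {"fn": "play_rows", "kwargs": {"increments": "0 0 0 0 0;0 0 0 0 -0.2;0 0 0 0 -0.3;0 0 0 0 -0.3;0 0 0 0 -0.3;0 0 0 0 -0.3;0 0 -15 0 -0.3;0 0 -40 0 -0.3;0 0 -80 0 -0.3;0 0 -130 0 -0.3;60 60 -150 0 -0.3;100 100 -150 0 -0.3;130 130 -150 0 -0.3;160 160 -150 0 -0.3;160 160 -150 0 -0.3"}}

```text
t: 21.0
tool_pos: [0.4652, 0.3215, 0.1915]
orientation: [0.803, 3.036, 0.003]
force: [0.9, -1.0, -0.0]
opening: 0.0604
gripper_force: 0.0
```

```bash
python3 - <<'E'
from h import *
import cv2
s,M=show()
for c in('top','side'):
    im=robot.read_camera(c);cv2.imwrite(f'pics/{c}4.png',im)
    for n in('vial_center','post','pot','stopper'):
        print(c,n,[(np.round(d['centre'],3).tolist(),round(d['conf'],2)) for d in robot.landmark_of(c,n)[:4]])
a=cv2.imread('pics/top4.png')[120:240,320:460];b=cv2.imread('pics/side4.png')[110:230,260:400]
cv2.imwrite('pics/c4.png',np.hstack([cv2.resize(x,None,fx=2.8,fy=2.8,interpolation=2) for x in(a,b)]))
E
```

```text
t 21.0 pos [0.4652 0.3215 0.1915] yaw 150.4 arm angle 5.75 r 0.3398 Ft -0.17 F [ 0.88 -1.05 -0.02] open 0.0604 q6 -0.54
top vial_center [([0.522, 0.1, 0.044], 0.78), ([0.413, 0.363, 0.024], 0.43)]
top post [([0.532, -0.031, 0.079], 0.74)]
top pot [([0.646, 0.325, -0.003], 0.76)]
top stopper [([0.346, 0.315, 0.001], 0.58)]
side vial_center [([0.524, 0.1, 0.048], 0.64), ([0.404, 0.364, 0.029], 0.55), ([0.539, 0.303, 0.024], 0.53)]
side post [([0.53, -0.034, 0.074], 0.77)]
side pot [([0.645, 0.33, -0.001], 0.94), ([0.498, -0.057, 0.032], 0.24)]
side stopper [([0.344, 0.32, 0.001], 0.8)]
```

View pics/c4.png

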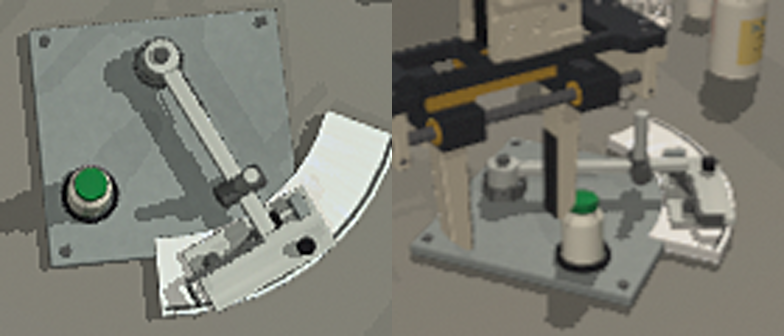

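The vial stands upright inside the collar, at (90,193) in the top half of the crop. The hammer hangs on the catch at (245,190), and the jar and stopper haven't moved, so I hand in.

```bash
python3 -c "from plant import robot;print(robot.close_job())"
```

```text
the job is handed in; nothing more can be done
None
```

I've handed the job in: in the last pictures, the hammer hangs cocked on its catch at about 1.0 rad and the largest vial stands upright in the seat, with the jar and stopper unmoved; the hand-in gave no verdict.

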